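Send a sample capsule down the tipping sorter

TASK

Take the steel sample capsule with the orange ends out of its cradle, set it down gently across the rocker tray on the half that points to the blue receiver, and let go, so that the capsule's own weight tips the tray and rolls it down into the blue receiver and not the white one. Do not push the tray over with the hand, and do not let the capsule drop from well above the tray. Leave the capsule at rest in the blue receiver and the tray level again, and do not shift the jar, the crucible or the spatula.

Things in the scene. Friction and masses are not known exactly. Their poses are not given: they have to be found in the camera images.
- capsule_center (a point): Centre of the loose sample capsule: a plain steel cylinder 44 mm in diameter and 80 mm long with orange bands at both ends, about 0.2 to 0.4 kg. Its own x axis is the long axis of the cylinder, which is level at the start; either end may point either way, and it may be rolled about that axis. It starts lying in the cradle with its centre 53 mm above the bench.
- cradle: Fixed grey cradle, 86 x 56 mm, origin at the centre of its underside on the bench; x is along the capsule's axis. Two V-shaped saddles, 10 mm thick and centred 33 mm either side of the middle, 46 mm tall, carry the capsule near its ends; between them (56 mm free) the fingers can reach down either side of the capsule; the base plate there is 12 mm high.
- stand: Fixed blue stand of the tipping sorter, base 150 x 130 x 12 mm, origin at the centre of its underside on the bench. Its y axis is the direction in which the rocker tray runs (to the two receivers, one at +y and one at -y); its x axis is parallel to the pivot. The pivot is 92 mm above the bench; two cheeks 63 mm either side of the middle, 45 mm wide along y, rise to 110 mm.
- deck (a point): Centre of the rocker tray's upper floor face, above the pivot, 100 mm above the bench when level. The tray is aluminium, 240 mm long along the stand's y, open at both ends, with a clear width of 96 mm between side walls 15 mm high. A thin blue line across the floor marks the pivot. A capsule laid across it (capsule axis parallel to the pivot) some 40 to 70 mm from the line tips it to that side and rolls off that end.
- rocker (a joint): Tilt of the rocker tray, rad: 0 is level, positive means the end at the stand's +y is down, stops at -0.30 and +0.30. It levels itself with a weak spring (0.15 N m per rad, lightly damped), so any load tips it; once empty it returns to level in about 2 s.
- blue_in (a point): Centre of the inner floor of the fixed blue receiver (open box, outside 120 mm along the stand's x by 130 mm along its y, 45 mm high, 4 mm walls and floor), where the capsule must end. Its centre is 165 mm from the pivot, at either end of the tray; its near wall stands beneath the tray's end.
- white_in (a point): The same point of the fixed white receiver, of the same size, at the other end of the tray. The capsule must not go there.
- jar_center (a point): Centre of a loose amber glass jar with a white cap and a blank paper label, 60 mm in diameter, 100 mm tall, standing on the bench; a bystander.
- crucible_center (a point): Centre of a loose white porcelain crucible cup, 48 mm wide at the rim, 35 mm tall, standing on the bench; a bystander.
- spatula: Loose spatula with a blue handle lying flat on the bench to the right; a bystander. Origin under its middle, x along its length.
Things that resemble listed ones, but are neither listed nor needed, are in the scene too. Leave any purple look-alike of the part that bears capsule_center alone. Of the things shaped like the part that bears blue_in, the blue one is meant.

How it is judged:
By the outcome, as a careful person would: the job done as asked, in the order asked, and still so for the second after the job is handed in, with the robot touching nothing.
It also fails if it takes over 35 s, if anything falls off the work surface, if the arm or the gripper's body presses on something with over 40 N, if the wrist force passes 120 N, or if a joint passes its speed limit or range.

ROBOT

A 6-joint arm with a two-finger parallel gripper is mounted at the origin on the work surface. World frame = base frame: x ahead of the robot, y to its left, z up, the work surface at z = 0. Lengths are in mm, angles in rad, forces in N, time in s.
With the tool pointing down it reaches from about 275 to 1000 mm from the base axis. Payload 8.4 kg.
Tool frame: the origin (TCP) lies midway between the tips of the shut fingers; the grasp point (between the pads) lies 19 mm behind it; z points along the fingers, y is the line along which they close (so a half turn about z gives the same grasp; the last joint's range is limited). The gripper opens to 85 mm and grips with 20 to 120 N. Pads are 22 mm wide; open, the fingers measure 114 mm over their backs; the gripper's body (76 mm by 85 mm) begins 54 mm behind the grasp point. The pads swing forward as they close: fully open they stand 13 mm farther back than shut.
Start: joints at [-1.25, 0.353, 1.633, -0, 1.155, -0.002], TCP at [198.263, -592.722, 231.281] pointing down, gripper open.
Joint ranges: [-2.63, 2.63], [-0.92, 2.1], [0.06, 2.66], [-1.3, 4.44], [0, 2.69], [-3.02, 3.02]. Speed limits (rad/s): [2.22, 2.22, 2.79, 3.14, 3.14, 3.14].

INTERFACE

Orientations are given as [roll, pitch, yaw] about the fixed x, y, z axes, in that order (R = Rz(yaw) Ry(pitch) Rx(roll)).
In Python, from rig import monitor, imaging, r gives the robot as it stands.
- The arm moves only by the tool drive_tool, never from a script. Its argument "plan" is a list of rows, each an object of numbers: "x", "y", "z": the shift along the tool's x, y, z in units of 50 mm (1.0 is 50 mm); "ax", "ay", "az": the turn, a rotation vector about the tool's x, y, z in units of 6 degrees (1.0 is 6 degrees); "hand": the finger opening in mm, from 0 to 85.4. In form: [{"x": .., "y": .., "z": .., "ax": .., "ay": .., "az": .., "hand": ..}, ...]. A call has 1 to 8 rows; each row is the pose to reach, as a shift and turn from the pose commanded when the call began, along the tool's axes at that moment; what a row does not reach only later rows make up. A row lasts 1/10 s, in which the tool goes at most 50 mm and 8.59 degrees, less where a joint would pass 70% of its speed; a pose out of reach is approached as far as the arm can. A call with a gripper value outside its range is refused whole. The fingers move at their own pace and stop on an object; "grip_force" is the grip in N (left out, the last holds). Time passes only in rows, so rows that repeat a pose let the fingers close. It gives the time, the measured TCP pose, the force, the opening and the grip force at its end, in the units of the state.
- monitor.sense(): the state, without advancing time (a new reading comes with each control period).
- imaging.grab_frame(name): name is "side" or "top"; returns the picture (384x512x3 uint8, red, green, blue); there is no depth.
- imaging.camera_info(name): a dict with "mtx" (3x3 intrinsics, pixels), "dist" ([k1, k2, p1, p2, k3] as OpenCV has them; the pictures are not rectified), "R" (3x3) and "t" (3): a world point X has camera coordinates R X + t. Camera axes: x right, y down, z forward; pixel columns grow to the right and rows downward; lengths in mm; the calibration is good to about 2 mm. A picture is of the moment at which its call begins. camera_info takes no time and is no camera call.
- r.sign_off(): hands the job in; it is judged then, once.
The state is a dict: "clock": time; "qpos": joint angles; "qvel": joint speeds; "joint_efforts": joint torques, N m; "eef_pos": TCP position; "tcp_rot": TCP orientation; "contact_force": force on the tool from outside, world axes, zero at the start; "wrist_torque": the same for the moment, N m; "opening": opening from 0.0 (shut) to 1.0 (fully open); "grasp_force": force on a finger pad.
Only numpy, scipy, OpenCV 4.12 (cv2) and the standard library are available. Lean on these libraries where they do the work, as an engineer would, in place of code of your own. Each camera call takes 0.05 s, during which the arm holds its last target. There are 200 camera calls.

## Working session

There is one attempt and no reset: what is moved stays moved. The work goes in short steps, Python scripts to look and compute and a tool call to move; the robot and the scene stay as the last step left them, time stands still between calls to the robot, and variables do not carry over. Pictures are saved under pics/ and viewed, at most 10 in all, crops included, and the job is handed in when it is done.

Besides the shell and the picture viewer there is one more tool, called after ">>>" by a JSON object that holds its "fn" and its "kwargs", one argument or row to a line. drive_tool: Moves the arm, as the interface text tells. Its arguments: {"type":"object","properties":{"plan":{"type":"array","items":{"type":"object","properties":{"x":{"type":"number"},"y":{"type":"number"},"z":{"type":"number"},"ax":{"type":"number"},"ay":{"type":"number"},"az":{"type":"number"},"hand":{"type":"number"}}}},"grip_force":{"type":"number"}},"required":["plan"]}

```bash
mkdir -p pics; python3 - <<'E'
from rig import monitor, imaging, r
import cv2
for n in ("top","side"):
    im=imaging.grab_frame(n); cv2.imwrite(f"pics/{n}0.png",cv2.resize(im[:,:,::-1],(800,600),interpolation=cv2.INTER_CUBIC))
    cv2.imwrite(f"pics/raw_{n}0.png",im[:,:,::-1])
    c=imaging.camera_info(n); print(n,{k:(v.tolist() if hasattr(v,'tolist') else v) for k,v in c.items()})
s=monitor.sense(); print(s)
E
```

```text
top {'mtx': [[394.99948778419855, 0.0, 263.17692794993656], [0.0, 394.99948778419855, 194.1011859793717], [0.0, 0.0, 1.0]], 'dist': [0.03937417348203683, 0.0, 0.0, 0.0, 0.0], 'R': [[0.002188690428234287, -0.99999008184367, 0.0038788978459531427], [-0.9983852162725313, -0.0024053283840035364, -0.05675539026221376], [0.05676415737646808, -0.003748414285413377, -0.9983805786510899]], 't': [8.256981029625885, 590.6521775459336, 1037.729598215249]}
side {'mtx': [[384.113171937667, 0.0, 251.4489415874343], [0.0, 384.113171937667, 194.13374198420365], [0.0, 0.0, 1.0]], 'dist': [-0.08185787240518923, 0.0, 0.0, 0.0, 0.0], 'R': [[-0.731440651064441, -0.6818219275625238, -0.010650496014307233], [-0.4987578483735213, 0.5455746636622222, -0.6734900853432579], [0.46501094896383033, -0.4873060080327119, -0.7391195247583308]], 't': [456.75106187543, 338.3372620573214, 778.1774217270283]}
{'clock': 0.1, 'qpos': array([-1.25040563e+00,  3.53609268e-01,  1.63409155e+00,  6.91986006e-07,
        1.15517697e+00, -2.40160025e-03]), 'qvel': array([ 1.52590237e-03, -1.85095946e-03, -2.31312609e-03,  8.14711365e-04,
        4.57076891e-05,  2.90751317e-05]), 'joint_efforts': array([ 1.81451440e-03, -6.06354904e+01, -3.42821360e+01,  2.39977271e-04,
        4.04818202e-03,  3.72851702e-06]), 'eef_pos': array([ 198.12047377, -592.30307064,  230.60417116]), 'tcp_rot': array([-3.14030752e+00, -3.71909671e-06,  3.22792017e-01]), 'contact_force': array([ 0.23805558,  0.05610895, -0.52929859]), 'wrist_torque': array([0.05444377, 0.00774491, 0.02573404]), 'grasp_force': 0.0, 'opening': 1.001183991961218}
```

View pics/top0.png

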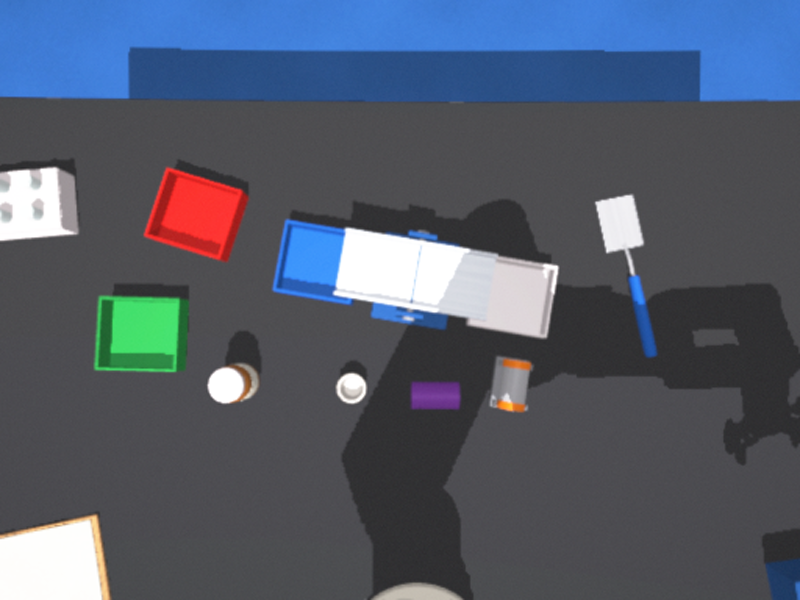

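View pics/side0.png

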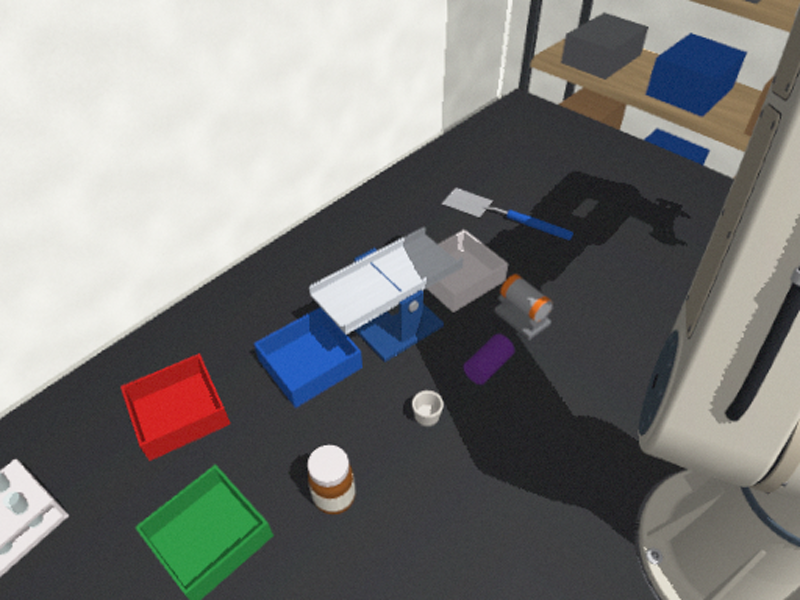

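The steel capsule with orange ends lies in the cradle at (511,385) in the top view. The purple cylinder at (435,395) is the look-alike. There are four boxes: blue (312,260), white (512,297), red (198,213) and green (142,333). The blue and white ones sit at the ends of the tray, so blue at (312,260), on the robot's left, is the target. I'll confirm this in an enlarged crop.

```bash
python3 - <<'E'
import cv2
im=cv2.imread("pics/raw_top0.png")[132:272,170:366]
cv2.imwrite("pics/crop0.png",cv2.resize(im,None,fx=4,fy=4,interpolation=cv2.INTER_CUBIC))
E
cat > h.py <<'E'
import numpy as np, cv2
from rig import imaging
def ray(n,uv):
    c=imaging.camera_info(n); K=np.array(c["mtx"]);R=np.array(c["R"]);t=np.array(c["t"])
    p=cv2.undistortPoints(np.array([[uv]],float),K,np.array(c["dist"]))[0,0]
    return -R.T@t, R.T@np.r_[p,1]
def at(n,uv,z):
    o,d=ray(n,uv); return o+d*(z-o[2])/d[2]
def proj(n,P):
    c=imaging.camera_info(n); R=np.array(c["R"])
    return cv2.projectPoints(np.array(P,float).reshape(-1,3),cv2.Rodrigues(R)[0],np.array(c["t"]),np.array(c["mtx"]),np.array(c["dist"]))[0][:,0]
E
```

```text
(no output)
```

View pics/crop0.png

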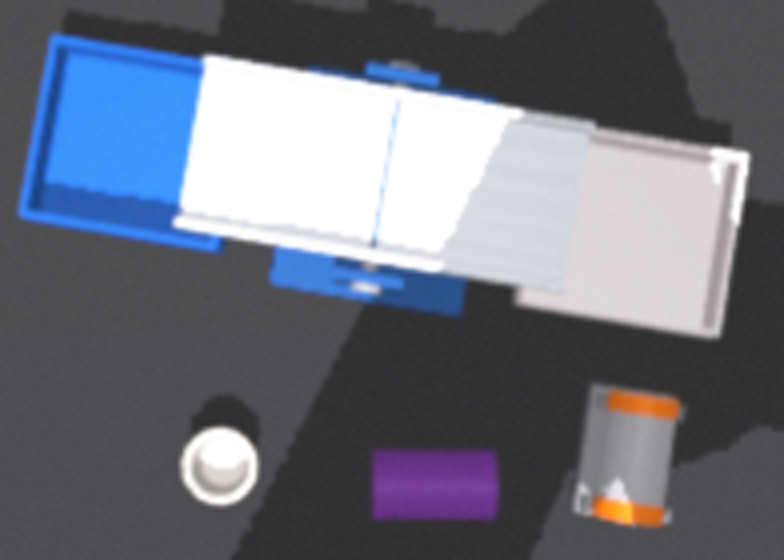

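The crop confirms the target: a steel cylinder with two orange bands at crop (637,456), its axis nearly along world x. The pivot line runs from (398,100) to (373,245). The tray's left end points to the blue receiver and its right end to the white one.

```bash
python3 - <<'E'
from h import *
import scipy.ndimage as nd
f=lambda u,v:(170+u/4-.375,132+v/4-.375)
P={k:at("top",f(*uv),z) for k,(uv,z) in dict(lineA=((398,100),100),lineB=((373,245),100),TL=((205,57),115),BL=((175,225),115),TR=((594,122),115),BR=((565,292),115),
 cTL=((608,388),53),cTR=((683,400),53),cBR=((667,524),53),cBL=((592,508),53),bTL=((52,36),45),bBL=((20,215),45),wTR=((748,153),45),wBR=((718,337),45)).items()}
for k,v in P.items(): print(k,v.round(1))
for a,b in (("TL","TR"),("BL","BR"),("lineB","lineA"),("BL","TL"),("BR","TR"),("cBL","cTL"),("cBR","cTR"),("bBL","bTL"),("wBR","wTR")):
    d=P[b]-P[a]; print(a,b,np.linalg.norm(d).round(1),np.degrees(np.arctan2(d[1],d[0])).round(2))
print("cap",sum(P[k] for k in("cTL","cTR","cBR","cBL"))/4,"tray",sum(P[k] for k in("TL","TR","BR","BL"))/4)
# orange blobs
for n in("top","side"):
    im=cv2.imread(f"pics/raw_{n}0.png"); h=cv2.cvtColor(im,cv2.COLOR_BGR2HSV)
    m=((h[...,0]>5)&(h[...,0]<18)&(h[...,1]>170)&(h[...,2]>90)).astype(np.uint8)
    N,l,st,ce=cv2.connectedComponentsWithStats(m)
    for i in range(1,N):
        if st[i,4]>15: print(n,st[i],ce[i].round(1),at(n,ce[i],68).round(1))
# predicted projections in side of the capsule centre hypothesis
E
```

```text
lineA [678.7  -4.6 100. ]
lineB [588.9  10.7 100. ]
TL [702.4 113.2 115. ]
BL [599.8 130.5 115. ]
TR [ 663.2 -123.4  115. ]
BR [ 559.9 -105.3  115. ]
cTL [ 500.3 -140.3   53. ]
cTR [ 492.8 -188.2   53. ]
cBR [ 414.1 -177.1   53. ]
cBL [ 424.1 -129.5   53. ]
bTL [728.3 220.3  45. ]
bBL [611.1 239.5  45. ]
wTR [ 652.8 -233.4   45. ]
wBR [ 533.1 -212.7   45. ]
TL TR 239.8 -99.4
BL BR 239.2 -99.62
lineB lineA 91.1 -9.64
BL TL 104.0 -9.6
BR TR 104.9 -9.91
cBL cTL 77.0 -8.05
cBR cTR 79.4 -7.98
bBL bTL 118.7 -9.31
wBR wTR 121.4 -9.8
cap [ 457.8189194  -158.76985358   53.        ] tray [631.31798303   3.74961815 115.        ]
top [322 230  18   6  64] [330.3 232.8] [ 490.4 -159.8   68. ]
top [156 238   4  15  20] [157.8 245.3] [458.4 274.   68. ]
top [319 257  16   6  52] [326.6 259.9] [ 422.5 -149.8   68. ]
side [321 176  11  14  54] [324.8 181.1] [ 493.1 -149.6   68. ]
side [339 190  12  14  57] [343.6 195.5] [ 426.3 -139.9   68. ]
side [198 300  27  19 164] [213.1 312.1] [441.2 311.   68. ]
```

```bash
cat >> h.py <<'E'
from rig import monitor
from scipy.spatial.transform import Rotation as Ro
def tri(a,b):
    (o1,d1),(o2,d2)=ray("top",a),ray("side",b)
    s=np.linalg.lstsq(np.c_[d1,-d2],o2-o1,rcond=None)[0]
    p,q=o1+s[0]*d1,o2+s[1]*d2; return (p+q)/2,np.linalg.norm(p-q)
def move(pos,yaw_deg):
    s=monitor.sense(); R=Ro.from_euler("xyz",s["tcp_rot"])
    T=Ro.from_euler("xyz",[np.pi,0,np.radians(yaw_deg)])
    print("now",s["eef_pos"].round(1),"xyz",(R.inv().apply(np.array(pos)-s["eef_pos"])/50).round(3),"turn",(np.degrees((R.inv()*T).as_rotvec())/6).round(3))
E
python3 - <<'E'
from h import *
A=tri((330.3,232.8),(324.8,181.1));B=tri((326.6,259.9),(343.6,195.5)); print(A,B)
print("mid",(A[0]+B[0])/2, [ (at("top",(330.3,232.8),z)+at("top",(326.6,259.9),z))/2 for z in(53,60)])
print([ (at("side",(324.8,181.1),z)+at("side",(343.6,195.5),z))/2 for z in(53,60)])
move((458,-157,140),-8.3)
E
```

```text
(array([ 493.34970076, -158.48541587,   61.24202014]), np.float64(8.188824366894403)) (array([ 425.42859134, -148.33856019,   61.97325369]), np.float64(8.56407531881798))
mid [ 459.38914605 -153.41198803   61.60763692] [array([ 455.31257139, -157.35981259,   53.        ]), array([ 455.83221009, -156.1827894 ,   60.        ])]
[array([ 466.176125  , -158.01291166,   53.        ]), array([ 463.16059337, -151.85524601,   60.        ])]
now [ 198.1 -592.3  230.6] xyz [ 7.691 -6.605  1.821] turn [-1.200e-02  3.000e-03  4.466e+00]
```

>>> {"fn": "drive_tool", "kwargs": {
  "plan": [
    {"x":0.8,"y":-0.7,"z":0,"az":1.2,"hand":85},
    {"x":1.8,"y":-1.5,"z":0,"az":2.4,"hand":85},
    {"x":2.6,"y":-2.2,"z":0,"az":3.6,"hand":85},
    {"x":3.4,"y":-2.9,"z":0,"az":4.46,"hand":85},
    {"x":4.2,"y":-3.6,"z":0,"az":4.46,"hand":85},
    {"x":5.0,"y":-4.3,"z":0,"az":4.46,"hand":85},
    {"x":5.8,"y":-5.0,"z":0.2,"az":4.46,"hand":85},
    {"x":6.5,"y":-5.6,"z":0.5,"az":4.46,"hand":85}
  ]
}}

```text
invalid input
```

```bash
python3 - <<'E'
from h import *
move((458,-157,140),-8.3)
E
```

```text
now [ 198.1 -592.3  230.6] xyz [ 7.691 -6.605  1.821] turn [-1.200e-02  3.000e-03  4.466e+00]
```

>>> {"fn": "drive_tool", "kwargs": {
  "plan": [
    {"x":0.8,"y":-0.7,"z":0,"ax":0,"ay":0,"az":1.2,"hand":85},
    {"x":1.8,"y":-1.5,"z":0,"ax":0,"ay":0,"az":2.4,"hand":85},
    {"x":2.6,"y":-2.2,"z":0,"ax":0,"ay":0,"az":3.6,"hand":85},
    {"x":3.4,"y":-2.9,"z":0,"ax":0,"ay":0,"az":4.46,"hand":85},
    {"x":4.2,"y":-3.6,"z":0,"ax":0,"ay":0,"az":4.46,"hand":85},
    {"x":5.0,"y":-4.3,"z":0,"ax":0,"ay":0,"az":4.46,"hand":85},
    {"x":5.8,"y":-5.0,"z":0.2,"ax":0,"ay":0,"az":4.46,"hand":85},
    {"x":6.5,"y":-5.6,"z":0.5,"ax":0,"ay":0,"az":4.46,"hand":85}
  ]
}}

```text
clock: 0.9
eef_pos: [403.0, -248.9, 214.1]
tcp_rot: [3.141, -0.002, -0.144]
contact_force: [1.3, -1.8, -0.5]
opening: 0.993
grasp_force: 0.0
```

```bash
python3 - <<'E'
from h import *
move((458,-157,140),-8.3)
E
```

```text
now [ 403.  -248.9  214.1] xyz [ 0.822 -1.979  1.482] turn [ 0.006 -0.016  0.004]
```

>>> {"fn": "drive_tool", "kwargs": {
  "plan": [
    {"x":0.3,"y":-0.7,"z":0.6,"ax":0,"ay":0,"az":0,"hand":85},
    {"x":0.5,"y":-1.4,"z":1.0,"ax":0,"ay":0,"az":0,"hand":85},
    {"x":0.5,"y":-1.4,"z":1.2,"ax":0,"ay":0,"az":0,"hand":85},
    {"x":0.5,"y":-1.4,"z":1.2,"ax":0,"ay":0,"az":0,"hand":85},
    {"x":0.5,"y":-1.4,"z":1.2,"ax":0,"ay":0,"az":0,"hand":85},
    {"x":0.5,"y":-1.4,"z":1.2,"ax":0,"ay":0,"az":0,"hand":85}
  ]
}}

```text
clock: 1.5
eef_pos: [437.0, -186.0, 154.4]
tcp_rot: [3.141, -0.001, -0.146]
contact_force: [-0.2, -0.0, -0.0]
opening: 0.995
grasp_force: 0.0
```

```bash
python3 - <<'E'
from h import *
move((458,-157,34),-8.3)
im=imaging.grab_frame("top")[200:290,260:390,::-1]; im2=imaging.grab_frame("side")[140:260,270:400,::-1]
a=cv2.resize(im,(650,450),interpolation=cv2.INTER_CUBIC); cv2.imwrite("pics/hov.png",np.hstack([cv2.resize(im,(430,298),interpolation=cv2.INTER_CUBIC),cv2.resize(im2,(323,298),interpolation=cv2.INTER_CUBIC)]))
E
```

```text
now [ 437.  -186.   154.4] xyz [ 0.329 -0.637  2.409] turn [ 0.005 -0.012 -0.007]
```

View pics/hov.png

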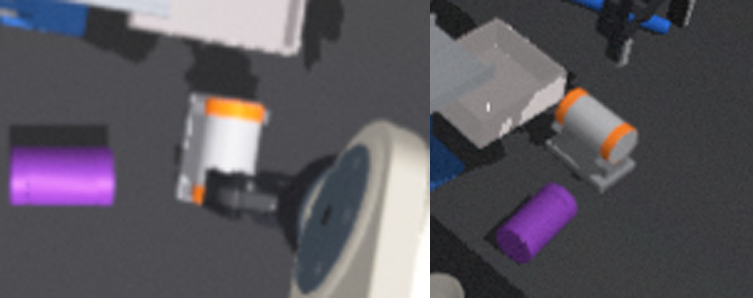

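The steel capsule is clear and undisturbed at about (235,150) in the top half. The fingers are just to its right and still above it.

>>> {"fn": "drive_tool", "kwargs": {
  "plan": [
    {"x":0.31,"y":-0.64,"z":0.3,"ax":0,"ay":0,"az":0,"hand":85},
    {"x":0.31,"y":-0.64,"z":0.5,"ax":0,"ay":0,"az":0,"hand":85},
    {"x":0.31,"y":-0.64,"z":1.0,"ax":0,"ay":0,"az":0,"hand":85},
    {"x":0.31,"y":-0.64,"z":1.5,"ax":0,"ay":0,"az":0,"hand":85},
    {"x":0.31,"y":-0.64,"z":2.0,"ax":0,"ay":0,"az":0,"hand":85},
    {"x":0.31,"y":-0.64,"z":2.3,"ax":0,"ay":0,"az":0,"hand":85},
    {"x":0.31,"y":-0.64,"z":2.4,"ax":0,"ay":0,"az":0,"hand":85},
    {"x":0.31,"y":-0.64,"z":2.4,"ax":0,"ay":0,"az":0,"hand":85}
  ]
}}

```text
clock: 2.4
eef_pos: [456.3, -155.9, 33.4]
tcp_rot: [-3.141, 0.001, -0.145]
contact_force: [-0.5, -0.6, -0.2]
opening: 0.996
grasp_force: 0.0
```

>>> {"fn": "drive_tool", "kwargs": {
  "plan": [
    {"x":0,"y":0,"z":0,"ax":0,"ay":0,"az":0,"hand":60},
    {"x":0,"y":0,"z":0,"ax":0,"ay":0,"az":0,"hand":55}
  ],
  "grip_force": 40
}}

```text
clock: 2.6
eef_pos: [457.4, -155.8, 34.6]
tcp_rot: [3.141, -0.002, -0.144]
contact_force: [-0.3, -0.4, -0.6]
opening: 0.683
grasp_force: 0.0
```

>>> {"fn": "drive_tool", "kwargs": {
  "plan": [
    {"x":0,"y":0,"z":0,"ax":0,"ay":0,"az":0,"hand":36},
    {"x":0,"y":0,"z":0,"ax":0,"ay":0,"az":0,"hand":36},
    {"x":0,"y":0,"z":0,"ax":0,"ay":0,"az":0,"hand":36},
    {"x":0,"y":0,"z":0,"ax":0,"ay":0,"az":0,"hand":36}
  ],
  "grip_force": 40
}}

```text
clock: 3.0
eef_pos: [457.3, -156.1, 34.6]
tcp_rot: [3.141, -0.002, -0.144]
contact_force: [-2.6, -4.1, 7.0]
opening: 0.502
grasp_force: 39.6
```

>>> {"fn": "drive_tool", "kwargs": {
  "plan": [
    {"x":0,"y":0,"z":-0.2,"ax":0,"ay":0,"az":0,"hand":36},
    {"x":0,"y":0,"z":-0.6,"ax":0,"ay":0,"az":0,"hand":36},
    {"x":0,"y":0,"z":-1.2,"ax":0,"ay":0,"az":0,"hand":36},
    {"x":0,"y":0,"z":-1.9,"ax":0,"ay":0,"az":0,"hand":36},
    {"x":0,"y":0,"z":-2.6,"ax":0,"ay":0,"az":0,"hand":36},
    {"x":0,"y":0,"z":-3.0,"ax":0,"ay":0,"az":0,"hand":36},
    {"x":0,"y":0,"z":-3.0,"ax":0,"ay":0,"az":0,"hand":36},
    {"x":0,"y":0,"z":-3.0,"ax":0,"ay":0,"az":0,"hand":36}
  ]
}}

```text
clock: 3.8
eef_pos: [456.4, -155.2, 183.6]
tcp_rot: [3.142, -0.0, -0.144]
contact_force: [-0.1, 0.0, -3.0]
opening: 0.501
grasp_force: 41.5
```

```bash
python3 - <<'E'
from h import *
ca=np.radians(80.4); u=np.array([np.cos(ca),np.sin(ca)])
p=np.array([632.5,3.4])+60*u; print(p)
s=monitor.sense(); print(s["contact_force"],s["opening"])
move((*p,184.6),-9.6)
im2=imaging.grab_frame("side")[60:260,230:430,::-1]; cv2.imwrite("pics/lift.png",cv2.resize(im2,(600,600),interpolation=cv2.INTER_CUBIC))
E
```

```text
[642.5061248   62.55976222]
[-0.05738908  0.02776413 -2.98079614] 0.5014684203030657
now [ 456.4 -155.2  183.6] xyz [ 3.058 -4.845 -0.019] turn [-0.    -0.004  0.224]
```

View pics/lift.png

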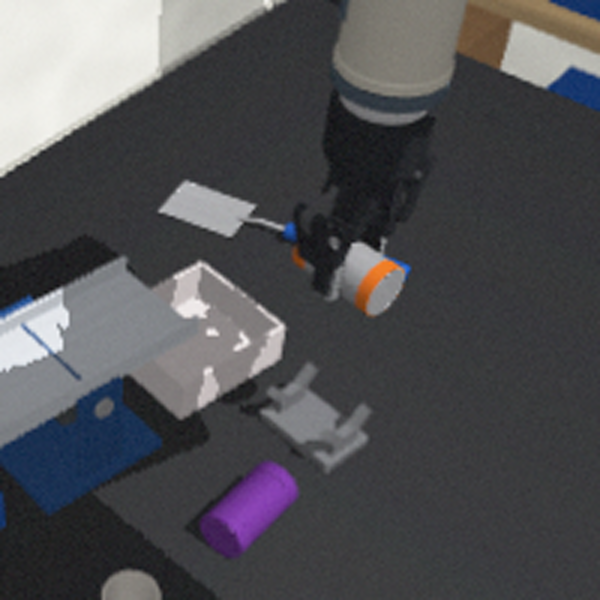

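The capsule is held level and the cradle is empty. Its near end face is at crop (385,290). I'll use that to check the centring along the capsule's axis.

```bash
python3 - <<'E'
from h import *
e=at("side",(230+386/3-.33,60+289/3-.33),202); print(e)
a=np.array([np.cos(.145),-np.sin(.145)])
d=e[:2]-np.array([456.4,-155.2]); print("axial",d@a,"perp",d@[-a[1],a[0]])
# refine tray line in the side view: predicted line ends
print((proj("side",[[678.7,-4.6,100],[588.9,10.7,100]])-[230,60])*3)
E
```

```text
[ 419.20915535 -152.12803796  202.        ]
axial -37.244435686951945 perp -2.3340709216263824
[[ 21.96991819 323.48948949]
 [ 85.24537162 382.39395411]]
```

>>> {"fn": "drive_tool", "kwargs": {
  "plan": [
    {"x":0.4,"y":-0.6,"z":0,"ax":0,"ay":0,"az":0.2,"hand":36},
    {"x":0.9,"y":-1.4,"z":0,"ax":0,"ay":0,"az":0.22,"hand":36},
    {"x":1.4,"y":-2.2,"z":0,"ax":0,"ay":0,"az":0.22,"hand":36},
    {"x":1.9,"y":-3.0,"z":0,"ax":0,"ay":0,"az":0.22,"hand":36},
    {"x":2.4,"y":-3.8,"z":0,"ax":0,"ay":0,"az":0.22,"hand":36},
    {"x":2.8,"y":-4.5,"z":0,"ax":0,"ay":0,"az":0.22,"hand":36},
    {"x":3.0,"y":-4.8,"z":0,"ax":0,"ay":0,"az":0.22,"hand":36},
    {"x":3.0,"y":-4.8,"z":0,"ax":0,"ay":0,"az":0.22,"hand":36}
  ]
}}

```text
clock: 4.65
eef_pos: [640.0, 62.7, 181.0]
tcp_rot: [3.141, 0.003, -0.165]
contact_force: [-0.8, -0.2, -2.4]
opening: 0.499
grasp_force: 41.6
```

>>> {"fn": "drive_tool", "kwargs": {
  "plan": [
    {"x":0,"y":0,"z":0.2,"ax":0,"ay":0,"az":0,"hand":36},
    {"x":0,"y":0,"z":0.6,"ax":0,"ay":0,"az":0,"hand":36},
    {"x":0,"y":0,"z":1.0,"ax":0,"ay":0,"az":0,"hand":36},
    {"x":0,"y":0,"z":1.1,"ax":0,"ay":0,"az":0,"hand":36},
    {"x":0,"y":0,"z":1.1,"ax":0,"ay":0,"az":0,"hand":36},
    {"x":0,"y":0,"z":1.1,"ax":0,"ay":0,"az":0,"hand":36}
  ]
}}

```text
clock: 5.25
eef_pos: [639.6, 60.0, 129.0]
tcp_rot: [3.142, -0.0, -0.168]
contact_force: [0.8, 0.2, -1.5]
opening: 0.503
grasp_force: 41.6
```

```bash
python3 - <<'E'
from h import *
move((641.5,62.5,105.2),-9.6)
im2=imaging.grab_frame("side")[120:240,180:330,::-1]; cv2.imwrite("pics/over.png",cv2.resize(im2,(750,600),interpolation=cv2.INTER_CUBIC))
E
```

```text
now [639.6  60.  129. ] xyz [ 0.028 -0.055  0.476] turn [ 0.    -0.001 -0.003]
```

View pics/over.png

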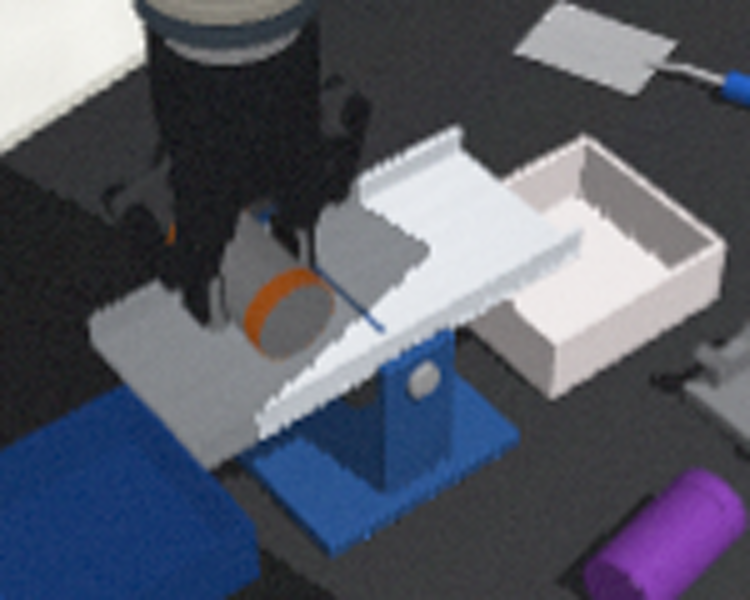

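The capsule hangs over the blue half with its near face at about (293,310). The tray is still level, and the blue line ends at (382,330).

```bash
python3 - <<'E'
from h import *
a=np.array([np.cos(np.radians(9.6)),-np.sin(np.radians(9.6))]);u=np.array([-a[1],a[0]])
f=lambda x,y:(180+x/5-.4,120+y/5-.4)
e=at("side",f(293,310),147.4)[:2]; l=at("side",f(382,330),100)[:2]
for n,q in(("face",e),("line near end",l)):
    print(n,q,"rel tray",(q-[632.5,3.4])@a,(q-[632.5,3.4])@u)
E
```

```text
face [607.72850471  62.26550409] rel tray -34.24152252973123 53.91004252727743
line near end [597.82515276  10.01962349] rel tray -35.29320828148467 0.7442417064294247
```

```bash
python3 - <<'E'
from h import *
f=lambda x,y:(180+x/5-.4,120+y/5-.4)
print(at("side",f(581,231),115), at("side",f(461,128),115), at("side",f(90,321),115))
print("top: BR 559.9 -105.3, TR 663.2 -123.4, TL 702.4 113.2")
E
```

```text
[ 559.63786444 -102.4357671   115.        ] [ 660.13976866 -122.56740905  115.        ] [700.6698327  114.78936239 115.        ]
top: BR 559.9 -105.3, TR 663.2 -123.4, TL 702.4 113.2
```

```bash
python3 - <<'E'
from h import *
s=monitor.sense(); p=s["eef_pos"]; yaw=s["tcp_rot"][2]
a=np.array([np.cos(yaw),np.sin(yaw),0]); u=np.array([-a[1],a[0],0]); c=np.r_[p[:2],p[2]-34.6+53]
im=imaging.grab_frame("side")[140:220,210:280,::-1]; k=8
im=cv2.resize(im,None,fx=k,fy=k,interpolation=cv2.INTER_CUBIC); out=im.copy()
th=np.linspace(0,2*np.pi,60)[:,None]
for off,col in((0,(0,255,0)),(6,(0,255,255))):
    C=c+a*(off-40)+22*(np.cos(th)*u+np.sin(th)*np.array([0,0,1]))
    q=((proj("side",C)-[210,140]+.5)*k-.5).astype(int); cv2.polylines(out,[q],True,col,1)
# tray model (mean centre) wall inner lines at floor and wall tops
t=np.array([631.7,4.2,0]);yw=np.radians(-9.6);A=np.array([np.cos(yw),np.sin(yw),0]);U=np.array([-A[1],A[0],0])
for w,z in((-50,115),(48,100)):
    L=[t+A*w+U*v+[0,0,z] for v in(0,120)]
    q=((proj("side",L)-[210,140]+.5)*k-.5).astype(int); cv2.polylines(out,[q],False,(255,0,255),1)
cv2.imwrite("pics/ov.png",out[:600])
E
```

```text
(no output)
```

View pics/ov.png

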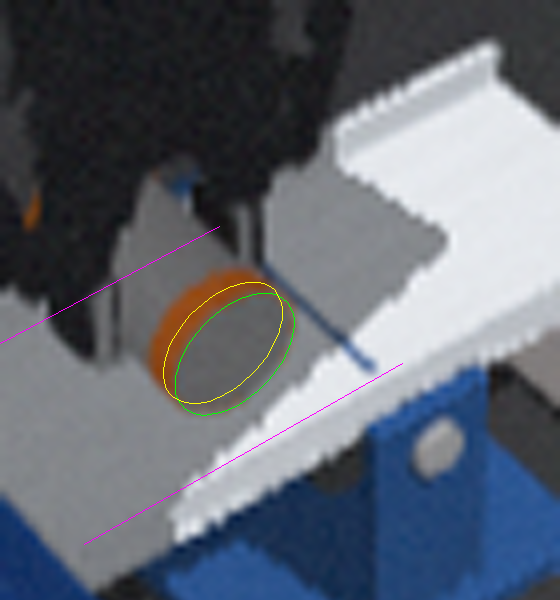

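The face lies between the two model outlines, at an offset of about +3 mm. That centres the capsule in the tray to within about 3 mm, roughly 56 mm from the line. Next I'll lower it to just above the floor.

>>> {"fn": "drive_tool", "kwargs": {
  "plan": [
    {"x":0,"y":0,"z":0.15,"ax":0,"ay":0,"az":0,"hand":36},
    {"x":0,"y":0,"z":0.28,"ax":0,"ay":0,"az":0,"hand":36},
    {"x":0,"y":0,"z":0.38,"ax":0,"ay":0,"az":0,"hand":36},
    {"x":0,"y":0,"z":0.44,"ax":0,"ay":0,"az":0,"hand":36},
    {"x":0,"y":0,"z":0.47,"ax":0,"ay":0,"az":0,"hand":36},
    {"x":0,"y":0,"z":0.47,"ax":0,"ay":0,"az":0,"hand":36},
    {"x":0,"y":0,"z":0.47,"ax":0,"ay":0,"az":0,"hand":36}
  ]
}}

```text
clock: 6.05
eef_pos: [639.8, 60.5, 105.3]
tcp_rot: [-3.142, -0.0, -0.167]
contact_force: [0.0, 0.2, -2.3]
opening: 0.501
grasp_force: 41.6
```

```bash
python3 - <<'E'
from h import *
im=imaging.grab_frame("side")[120:240,180:330,::-1]; n=cv2.resize(im,(750,600),interpolation=cv2.INTER_CUBIC); cv2.imwrite("pics/near.png",n)
o=cv2.imread("pics/over.png")
for nm,(x0,x1,y0,y1) in dict(tray=(400,590,110,250),wbox=(560,740,200,400)).items():
    r=cv2.matchTemplate(n,o[y0:y1,x0:x1],cv2.TM_CCOEFF_NORMED); print(nm,cv2.minMaxLoc(r)[1::2],(x0,y0))
print(monitor.sense()["contact_force"])
E
```

```text
tray (0.995141863822937, (400, 110)) (400, 110)
wbox (0.9995985627174377, (560, 200)) (560, 200)
[ 0.19159841 -0.33546416 -3.22226659]
```

The tray hasn't moved and the wrist carries the full weight, so the capsule is about 1–2 mm above the floor. I'll release it and withdraw upwards.

>>> {"fn": "drive_tool", "kwargs": {
  "plan": [
    {"x":0,"y":0,"z":0.01,"ax":0,"ay":0,"az":0,"hand":85},
    {"x":0,"y":0,"z":0.01,"ax":0,"ay":0,"az":0,"hand":85},
    {"x":0,"y":0,"z":-0.5,"ax":0,"ay":0,"az":0,"hand":85},
    {"x":0,"y":0,"z":-1.5,"ax":0,"ay":0,"az":0,"hand":85},
    {"x":0,"y":0,"z":-2.4,"ax":0,"ay":0,"az":0,"hand":85},
    {"x":0,"y":0,"z":-3.0,"ax":0,"ay":0,"az":0,"hand":85},
    {"x":0,"y":0,"z":-3.0,"ax":0,"ay":0,"az":0,"hand":85}
  ]
}}

```text
clock: 6.8
eef_pos: [642.4, 60.8, 261.1]
tcp_rot: [-3.139, -0.009, -0.167]
contact_force: [-0.0, 0.3, -0.4]
opening: 0.996
grasp_force: 0.0
```

>>> {"fn": "drive_tool", "kwargs": {
  "plan": [
    {"x":-0.4,"y":0.6,"z":0,"ax":0,"ay":0,"az":0,"hand":85},
    {"x":-0.9,"y":1.4,"z":0,"ax":0,"ay":0,"az":0,"hand":85},
    {"x":-1.4,"y":2.2,"z":0,"ax":0,"ay":0,"az":0,"hand":85},
    {"x":-1.9,"y":3.0,"z":0,"ax":0,"ay":0,"az":0,"hand":85},
    {"x":-2.4,"y":3.8,"z":0,"ax":0,"ay":0,"az":0,"hand":85},
    {"x":-2.8,"y":4.5,"z":0,"ax":0,"ay":0,"az":0,"hand":85},
    {"x":-2.8,"y":4.5,"z":0,"ax":0,"ay":0,"az":0,"hand":85},
    {"x":-2.8,"y":4.5,"z":0,"ax":0,"ay":0,"az":0,"hand":85}
  ]
}}

```text
clock: 7.6
eef_pos: [463.8, -138.5, 254.9]
tcp_rot: [-3.141, -0.0, -0.17]
contact_force: [0.2, 0.6, 0.6]
opening: 0.998
grasp_force: 0.0
```

>>> {"fn": "drive_tool", "kwargs": {
  "plan": [
    {"x":0,"y":0,"z":0,"ax":0,"ay":0,"az":0,"hand":85},
    {"x":0,"y":0,"z":0,"ax":0,"ay":0,"az":0,"hand":85},
    {"x":0,"y":0,"z":0,"ax":0,"ay":0,"az":0,"hand":85},
    {"x":0,"y":0,"z":0,"ax":0,"ay":0,"az":0,"hand":85},
    {"x":0,"y":0,"z":0,"ax":0,"ay":0,"az":0,"hand":85},
    {"x":0,"y":0,"z":0,"ax":0,"ay":0,"az":0,"hand":85},
    {"x":0,"y":0,"z":0,"ax":0,"ay":0,"az":0,"hand":85},
    {"x":0,"y":0,"z":0,"ax":0,"ay":0,"az":0,"hand":85}
  ]
}}

```text
clock: 8.4
eef_pos: [464.2, -138.0, 255.2]
tcp_rot: [-3.142, -0.0, -0.167]
contact_force: [0.2, -0.3, -0.3]
opening: 0.996
grasp_force: 0.0
```

>>> {"fn": "drive_tool", "kwargs": {
  "plan": [
    {"x":0,"y":0,"z":0,"ax":0,"ay":0,"az":0,"hand":85},
    {"x":0,"y":0,"z":0,"ax":0,"ay":0,"az":0,"hand":85},
    {"x":0,"y":0,"z":0,"ax":0,"ay":0,"az":0,"hand":85},
    {"x":0,"y":0,"z":0,"ax":0,"ay":0,"az":0,"hand":85},
    {"x":0,"y":0,"z":0,"ax":0,"ay":0,"az":0,"hand":85},
    {"x":0,"y":0,"z":0,"ax":0,"ay":0,"az":0,"hand":85},
    {"x":0,"y":0,"z":0,"ax":0,"ay":0,"az":0,"hand":85},
    {"x":0,"y":0,"z":0,"ax":0,"ay":0,"az":0,"hand":85}
  ]
}}

```text
clock: 9.2
eef_pos: [464.1, -138.0, 255.2]
tcp_rot: [3.142, -0.0, -0.167]
contact_force: [-0.4, 0.2, -0.7]
opening: 0.996
grasp_force: 0.0
```

```bash
python3 - <<'E'
from h import *
im=imaging.grab_frame("side")[:,:,::-1]; cv2.imwrite("pics/after.png",cv2.resize(im[90:300,150:430],(800,600),interpolation=cv2.INTER_CUBIC))
print(monitor.sense()["clock"])
E
```

```text
9.25
```

View pics/after.png

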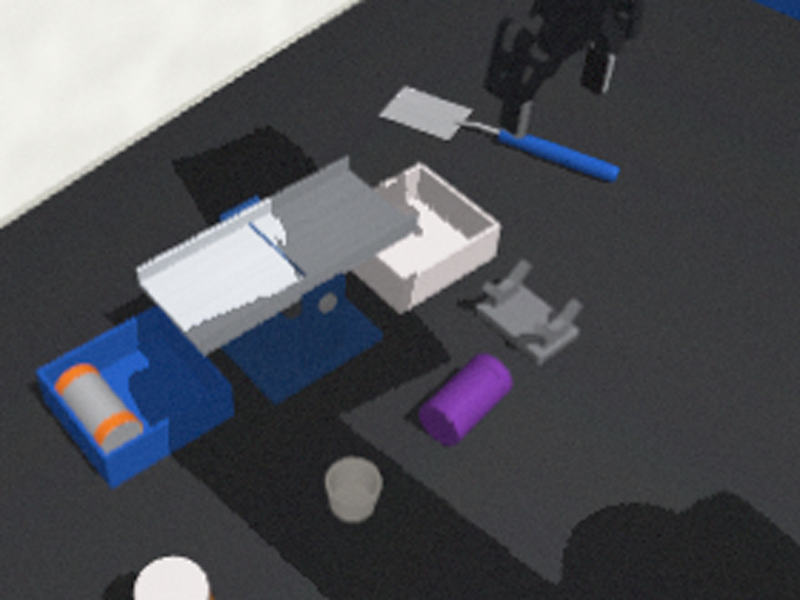

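The capsule lies in the blue receiver at (100,405) and the tray looks level. I'll wait a little longer and check that everything is still.

>>> {"fn": "drive_tool", "kwargs": {
  "plan": [
    {"x":0,"y":0,"z":0,"ax":0,"ay":0,"az":0,"hand":85},
    {"x":0,"y":0,"z":0,"ax":0,"ay":0,"az":0,"hand":85},
    {"x":0,"y":0,"z":0,"ax":0,"ay":0,"az":0,"hand":85},
    {"x":0,"y":0,"z":0,"ax":0,"ay":0,"az":0,"hand":85},
    {"x":0,"y":0,"z":0,"ax":0,"ay":0,"az":0,"hand":85},
    {"x":0,"y":0,"z":0,"ax":0,"ay":0,"az":0,"hand":85},
    {"x":0,"y":0,"z":0,"ax":0,"ay":0,"az":0,"hand":85},
    {"x":0,"y":0,"z":0,"ax":0,"ay":0,"az":0,"hand":85}
  ]
}}

```text
clock: 10.05
eef_pos: [464.1, -138.0, 255.1]
tcp_rot: [-3.142, 0.0, -0.167]
contact_force: [0.4, 1.0, -0.1]
opening: 1.0
grasp_force: 0.0
```

>>> {"fn": "drive_tool", "kwargs": {
  "plan": [
    {"x":0,"y":0,"z":0,"ax":0,"ay":0,"az":0,"hand":85},
    {"x":0,"y":0,"z":0,"ax":0,"ay":0,"az":0,"hand":85},
    {"x":0,"y":0,"z":0,"ax":0,"ay":0,"az":0,"hand":85},
    {"x":0,"y":0,"z":0,"ax":0,"ay":0,"az":0,"hand":85},
    {"x":0,"y":0,"z":0,"ax":0,"ay":0,"az":0,"hand":85},
    {"x":0,"y":0,"z":0,"ax":0,"ay":0,"az":0,"hand":85},
    {"x":0,"y":0,"z":0,"ax":0,"ay":0,"az":0,"hand":85},
    {"x":0,"y":0,"z":0,"ax":0,"ay":0,"az":0,"hand":85}
  ]
}}

```text
clock: 10.85
eef_pos: [464.2, -138.0, 255.2]
tcp_rot: [-3.142, -0.0, -0.167]
contact_force: [0.6, 0.6, 0.1]
opening: 0.997
grasp_force: 0.0
```

```bash
python3 - <<'E'
from h import *
im=imaging.grab_frame("side")[:,:,::-1]; n=cv2.resize(im[90:300,150:430],(800,600),interpolation=cv2.INTER_CUBIC)
o=cv2.imread("pics/after.png")
print("maxdiff",cv2.absdiff(cv2.blur(n,(5,5)),cv2.blur(o,(5,5))).max())
raw=cv2.resize(cv2.imread("pics/raw_side0.png")[90:300,150:430],(800,600),interpolation=cv2.INTER_CUBIC)
E=lambda x:cv2.Canny(cv2.GaussianBlur(x,(0,0),2),20,60)
for nm,(x0,x1,y0,y1) in dict(tip=(340,425,150,230),bluetip=(130,215,260,355),crucible=(315,395,450,530),spat=(370,480,80,145)).items():
    r=cv2.matchTemplate(n,raw[y0:y1,x0:x1],cv2.TM_CCOEFF_NORMED); print(nm,cv2.minMaxLoc(r)[1::2],(x0,y0))
E
```

```text
maxdiff 14
tip (0.9239634275436401, (339, 150)) (340, 150)
bluetip (0.9610528349876404, (129, 260)) (130, 260)
crucible (0.9350146055221558, (315, 451)) (315, 450)
spat (0.9991007447242737, (370, 80)) (370, 80)
```

Everything is still, the tray is level where it started, and the crucible and spatula haven't moved. The arm never went near the jar.

```bash
python3 -c "
from rig import r
print(r.sign_off())"
```

```text
the job is handed in; nothing more can be done
None
```

The job is handed in: the capsule tipped the tray by its own weight and is at rest in the blue receiver, the tray is level again, and the crucible and spatula have not moved; I did not measure the jar, but the arm never went near it.

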